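# Snap the carry caddy onto its lower tray

### The arm

A 6-joint arm with a two-finger parallel gripper is mounted at the origin on the work surface. World frame = base frame: x ahead of the robot, y to its left, z up, the work surface at z = 0. Lengths are in m, angles in rad, forces in N, time in s.
With the tool pointing down it reaches from about 0.4 to 0.825 m from the base axis. Payload 7 kg.
Tool frame: the origin (TCP) lies midway between the tips of the shut fingers; the grasp point (between the pads) lies 19 mm behind it; y points along the fingers, z is the direction in which the jaws open and shut, and the axes are right-handed (so a half turn about y gives the same grasp; the last joint's range is limited). The gripper opens to 88 mm and grips with 3 to 60 N. Pads are 19 mm wide; open, the fingers measure 130 mm over their backs; the gripper's body (78 mm by 193 mm) begins 47 mm behind the grasp point.
Start: joints at [-0.866, 0.359, 0.012, 0, -1.224, -0.288], TCP at [0.273, -0.617, 0.227] pointing down, gripper open.
Joint ranges: [-3.07, 3.07], [-1.43, 2.12], [-1.02, 1.25], [-3.03, 1.67], [-3.05, -0], [-3.03, 3.03]. Speed limits (rad/s): [2.39, 2.39, 3.01, 3.14, 3.14, 3.14].

### API

Orientations are given as [roll, pitch, yaw] about the fixed x, y, z axes, in that order (R = Rz(yaw) Ry(pitch) Rx(roll)).
In Python, from station import readout, eyes, job, nets gives the robot as it stands.
- The arm moves only by the tool play_rows, never from a script. Its argument "increments" is a list of rows, each an object with "linear": the shift along the tool's x, y, z in m, a list of three; "rotation": the turn, a rotation vector about the tool's x, y, z in degrees, a list of three; "claw": the closure, from 0 (fully open) to 1 (shut). A call has 1 to 5 rows; each row is the pose to reach, as a shift and turn from the pose measured when the call began, along the tool's axes at that moment; what a row does not reach only later rows make up. A row lasts 1/8 s, in which the tool goes at most 62.5 mm and 10.7 degrees, less where a joint would pass 70% of its speed; a pose out of reach is approached as far as the arm can. A call with a gripper value outside its range is refused whole. The fingers move at their own pace and stop on an object; "newtons" is the grip in N (left out, the last holds). Time passes only in rows, so rows that repeat a pose let the fingers close. It gives the time, the measured TCP pose, the force and the opening at its end, in the units of the state.
- readout.get_state(): the state, without advancing time (a new reading comes with each control period).
- eyes.grab_frame(name): name is "side" or "top" or "wrist"; returns (picture, depth): 420x560x3 uint8, blue, green, red; 420x560 float32, m along the optical axis (not along the pixel's ray), 0 where there is no reading.
- eyes.camera_model(name): a dict with "intrinsics" (3x3 intrinsics, pixels), "k1" (the pictures are not rectified: a ray, as slopes to the right and down, at radius r is drawn at 1 + k1 r^2 times it, then the intrinsics apply), "R" (3x3) and "t" (3): a world point X has camera coordinates R X + t. Camera axes: x right, y down, z forward; pixel columns grow to the right and rows downward; lengths in m; the calibration is good to about 2 mm. A picture is of the moment at which its call begins: read the wrist's pose just before it. camera_model takes no time and is no camera call; for the wrist camera it gives the pose at the moment of the call.
- job.job_done(): hands the job in, once; it reports no verdict.
Trained networks look in the newest picture that a camera, given by its name, has taken for a name from the list of things; names that differ only in an ending like _2 or _b are one class to them, and where a whole thing is asked for, a point or a joint stands for the part that bears it (a point fixed in the world has none). Each returns a list of dicts, best first, with "score" (0 to 1); they miss things now and then, are a little off and sometimes report something else, mostly with a low value. They report only what shows in the picture. A call takes as long as a camera call. They do not tell look-alikes from the thing itself.
- nets.regions_of(label, camera): "region" (420x560 bool, what is visible of it) and "rect" ([left, top, right, bottom] in pixels, round what is visible of it).
The state is a dict: "t": time; "q": joint angles; "qd": joint speeds; "joint_efforts": joint torques, N m; "eef_pos": TCP position; "ee_rot": TCP orientation; "force": force on the tool from outside, world axes, zero at the start; "moment": the same for the moment, N m; "width": finger opening in m.
Only numpy, scipy, OpenCV 4.12 (cv2) and the standard library are available. Lean on these libraries where they do the work, as an engineer would, in place of code of your own. Each camera call takes 0.05 s, during which the arm holds its last target.

### The job

Pick up the cream carry caddy by its handle and stack it on the grey-green tray in the steel pull-out frame: feel its four corner lugs into the tray's sockets, then press it down gently until both side clips snap over it and it sits fully home and level, and let go. Do not force it or drop it, keep the steel wringer clip in the caddy, and leave the bottles, fan and brush alone.

Things in the scene. Friction and masses are not known exactly. Their poses are not given: they have to be found in the camera images.
- caddy: Cream open-topped plastic carry caddy, 280 mm (its x) by 180 mm (its y), about 0.5 kg, standing on four orange lugs. Origin: centre of its footprint at the level of the lug tips (on the vinyl at the start); z up. Floor underside at z = 20 mm, wall tops at z = 90 mm. A small ridge at the foot of each long side is what the tray's clips snap over. The same after a half turn.
- caddy_handle (a point): Middle of the caddy's fixed handle bar, 155 mm above the caddy's origin. The bar runs along the caddy's x, 24 mm wide (y) and 24 mm tall, free for 65 mm either side of its middle; below it 65 mm of free air.
- caddy_lug (a point): Centre of the tip of one corner lug, at x = 118, y = 73 mm in the caddy; the other three mirror it. Round, 20 mm long below the caddy's floor, 18 mm across, tapering to 15.4 mm over the last 5 mm.
- runner: Fixed steel pull-out frame on the vinyl, 320 mm (its x) by 236 mm (its y), 37 mm high; origin: centre of its underside, z up. The grey-green lower tray, 280 (x) by 190 (y) mm, stands in it square to the frame but with play: anywhere within 7.5 mm of the frame's centre in x and in y. The tray itself is not measured; pushed sideways with over 8 N it slides within the play.
- rim_mid (a point): Frame centre at the level of the tray's rim, 95 mm above the frame's origin (not the tray's centre: see the play). The rim's corners hold four round sockets, 20.5 mm across with a 1 mm lead-in, 23 mm deep, at x = +-118, y = +-73 mm from the tray's own centre. A caddy whose lugs miss the sockets stands with its origin at this level.
- home (a point): Frame centre, 75 mm above its origin: height of the caddy's origin when home, its floor on the rim. Two orange spring clips stand 16 mm above the rim at the middle of the long sides; with lugs in the sockets the caddy catches on them about 11 mm above home and needs some 4 to 10 N more than its weight to snap past. Over 60 N between caddy and tray is forcing.
- clip: Steel bucket-wringer clip, 75 by 36 by 32 mm, 0.1 kg, lying loose on the caddy floor (24 mm above the caddy's origin) on the caddy's +y side; origin: centre of its underside. Rides along in the caddy.
- bottle_teal: Closed teal bottle, 68 mm across, 200 mm high, standing towards the back; origin: centre of its base. Bystander.
- bottle_white: Closed white bottle, 72 mm across, 190 mm high; origin: centre of its base. Bystander.
- bottle_lilac: Closed lilac bottle, 68 mm across, 210 mm high; origin: centre of its base. Bystander.
- bottle_lime: Closed lime bottle, 66 mm across, 180 mm high; origin: centre of its base. Bystander.
- fan: White mini fan with a toggle switch, foot 85 by 100 mm, 163 mm high, on the left; origin: centre of its foot's underside. Bystander.
- brush: Dish brush with wooden handle, 250 mm long along its x, lying on the right, 34 mm high; origin: on the vinyl below its handle. Bystander.
Things that resemble listed ones, but are neither listed nor needed, are in the scene too. Several things have the shape of the clip; the one meant has the colours described above.

How it is judged:
On the way, in this order (a step that is already met when the one before it is completed fails the run):
1. the caddy is lifted clear of the vinyl (height (world z) of caddy above 0.05 m), for 0.2 s.
2. the caddy is pressed fully home on the tray, past both clips (z of caddy in the frame of runner between 0.069 and 0.077 m and angle between caddy's own z axis and vertical below 0.035 rad and horizontal distance between caddy and runner below 0.016 m), for 0.2 s.
At the end, for the whole second after the job is handed in: The caddy is fully home on the tray in the frame: its origin 75 mm (less than 77) above the frame's origin, tilted less than 2 degrees, within 16 mm of the frame's centre and parallel to it within 3.4 degrees (either way round), at rest and released, with the wringer clip still inside the caddy (all of step 2 and angle between the x axis of caddy and the x axis of runner, either way round below 0.06 rad and linear speed of caddy below 0.02 m/s and z of clip in the frame of caddy between 0.015 and 0.06 m and horizontal distance between clip and caddy below 0.16 m and contact force between caddy and the fingers below 0.1 N); the robot touches nothing.
It fails at once if the caddy is forced or dropped: more than 60 N between it and the tray or frame (contact force between caddy and runner above 60 N).
It fails at once if a bottle, the fan or the brush is moved more than 30 mm (distance of any of bottle_teal, bottle_white, bottle_lilac, bottle_lime, fan, brush from where it was at the start of the episode above 0.03 m).
It fails at once if a bottle or the fan is tipped (angle between any of bottle_teal, bottle_white, bottle_lilac, bottle_lime, fan's own z axis and vertical above 0.4 rad).
It also fails if it takes over 72 s, if anything falls off the work surface, if the arm or the gripper's body presses on something with over 40 N, if the wrist force passes 120 N, or if a joint passes its speed limit or range.

## Working session

There is one attempt and no reset: what is moved stays moved. The work goes in short steps, Python scripts to look and compute and a tool call to move; the robot and the scene stay as the last step left them, time stands still between calls to the robot, and variables do not carry over. Pictures are saved under pics/ and viewed, and the job is handed in when it is done.

Besides the shell and the picture viewer there is one more tool, called after "Call:" as name([rows], argument=value, ...), one row to a line, values as JSON. play_rows: Moves the arm, as the interface text tells. Its arguments: {"type":"object","properties":{"increments":{"type":"array","items":{"type":"object","properties":{"linear":{"type":"array","items":{"type":"number"}},"rotation":{"type":"array","items":{"type":"number"}},"claw":{"type":"number"}}}},"newtons":{"type":"number"}},"required":["increments"]}

```bash
mkdir -p pics; ls; cat > h.py <<'E'
import numpy as np, cv2
from station import readout, eyes, job, nets
from scipy.spatial.transform import Rotation as Ro
def grab(n,f):
    m=eyes.camera_model(n); p,d=eyes.grab_frame(n); cv2.imwrite('pics/%s.png'%f,p); np.savez('pics/%s.npz'%f,p=p,d=d,K=m['intrinsics'],k1=m['k1'],R=m['R'],t=m['t']); return p,d,m
def load(f):
    z=np.load('pics/%s.npz'%f); return z['p'],z['d'],dict(intrinsics=z['K'],k1=float(z['k1']),R=z['R'],t=z['t'])
def rays(m,uv):
    K=np.array(m['intrinsics']);uv=np.asarray(uv,float).reshape(-1,2)
    x=(uv-[K[0,2],K[1,2]])/[K[0,0],K[1,1]]
    s=x.copy()
    for _ in range(20): s=x/(1+m['k1']*(s**2).sum(1,keepdims=True))
    return s
def onz(m,uv,z):
    s=rays(m,uv);R=np.array(m['R']);t=np.array(m['t']);c=-R.T@t
    d=np.c_[s,np.ones(len(s))]@R
    return c+d*((z-c[2])/d[:,2])[:,None]
def cloud(m,d):
    v,u=np.mgrid[:420,:560]; s=rays(m,np.c_[u.ravel(),v.ravel()]);z=d.ravel()[:,None]
    P=(np.c_[s,np.ones(len(s))]*z-np.array(m['t']))@np.array(m['R']);P[z[:,0]<=0]=np.nan
    return P.reshape(420,560,3)
def proj(m,X):
    X=np.asarray(X,float).reshape(-1,3);c=X@np.array(m['R']).T+np.array(m['t']);s=c[:,:2]/c[:,2:]
    s=s*(1+m['k1']*(s**2).sum(1,keepdims=True));K=np.array(m['intrinsics']);return s*[K[0,0],K[1,1]]+[K[0,2],K[1,2]]
E
python3 - <<'E'
from h import *
for n in ['top','side','wrist']:
    p,d,m=grab(n,n+'0')
    print(n,m['k1'],np.round(-np.array(m['R']).T@m['t'],3))
    if n!='wrist':
        for l in ['caddy','runner','clip']:
            for r in nets.regions_of(l,n): print(l,round(r['score'],2),r['rect'])
print(readout.get_state())
E
```

```text
pics
top 0.0716995113909218 [0.388 0.01  1.733]
caddy 0.63 [297.8, 200.3, 377.2, 306.8]
caddy 0.17 [179.3, 180.0, 274.1, 289.5]
runner 0.79 [181.5, 177.4, 267.9, 290.3]
clip 0.9 [384.2, 229.9, 410.5, 250.5]
clip 0.6 [378.8, 155.2, 402.1, 182.1]
side -0.010964439801310556 [ 1.016 -0.856  1.245]
caddy 0.86 [159.2, 202.5, 270.1, 294.5]
runner 0.65 [221.0, 143.6, 336.1, 234.0]
clip 0.88 [248.7, 331.3, 276.8, 348.3]
clip 0.64 [221.0, 242.9, 245.5, 260.1]
clip 0.6 [173.0, 297.8, 206.5, 325.7]
clip 0.34 [350.9, 155.1, 376.9, 211.6]
wrist -0.01086434755139526 [ 0.215 -0.643  0.384]
{'t': 0.45, 'q': array([-8.65929616e-01,  3.58656231e-01,  1.18363977e-02, -6.24647574e-05,
       -1.22409348e+00, -2.88123617e-01]), 'qd': array([-0.00166871, -0.00176256, -0.00014628, -0.00186451, -0.00071972,
        0.00030927]), 'joint_efforts': array([ 4.26918623e-04, -5.81720817e+01,  2.92996144e+01,  6.99540362e+00,
        1.14499487e-02, -4.46509125e-05]), 'eef_pos': array([ 0.27321297, -0.6171687 ,  0.22648586]), 'ee_rot': array([-1.57066747e+00, -2.30818939e-05,  4.16721864e-01]), 'force': array([0.2535879 , 0.32927087, 0.20285396]), 'moment': array([ 0.01976873, -0.0158395 ,  0.00818826]), 'width': 0.08776535783813104}
```

View pics/top0.png

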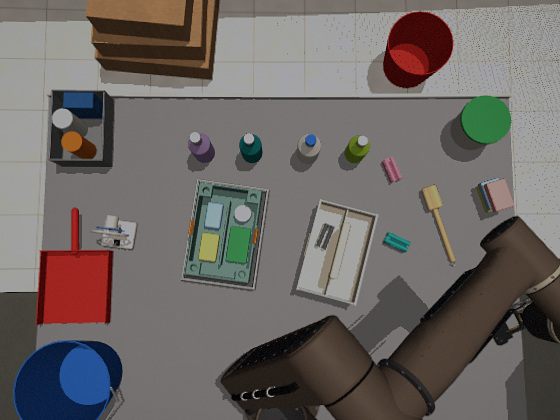

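View pics/side0.png

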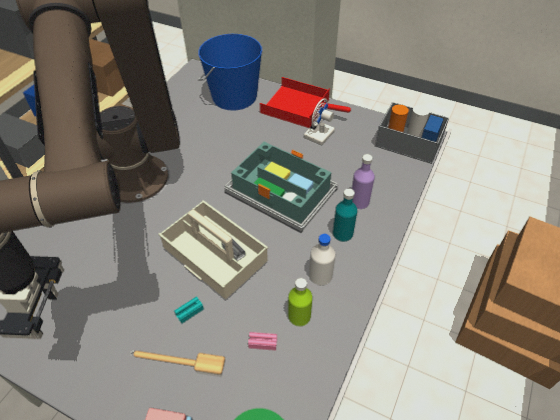

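```bash
python3 - <<'E'
from h import *
p,d,m=load('top0'); c=p[160:320,160:420]; cv2.imwrite('pics/tc.png',cv2.resize(c,None,fx=3,fy=3,interpolation=cv2.INTER_CUBIC))
p,d,m=load('side0'); c=p[130:310,140:390]; cv2.imwrite('pics/sc.png',cv2.resize(c,None,fx=3,fy=3,interpolation=cv2.INTER_CUBIC))
E
```

```text
(no output)
```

View pics/tc.png

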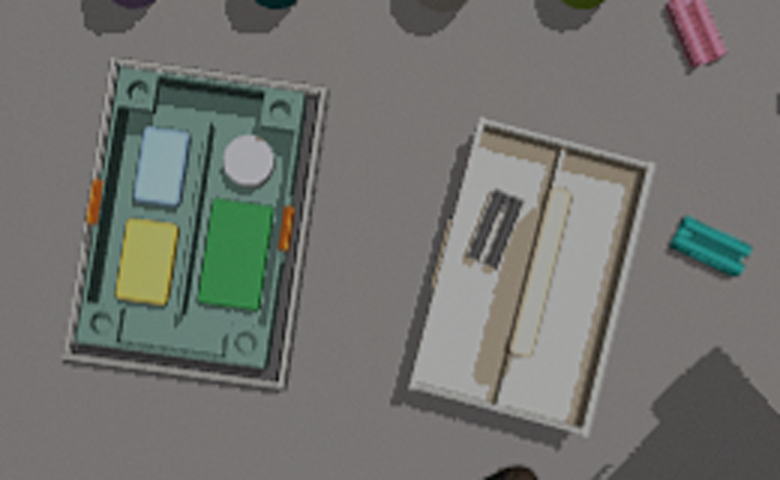

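View pics/sc.png

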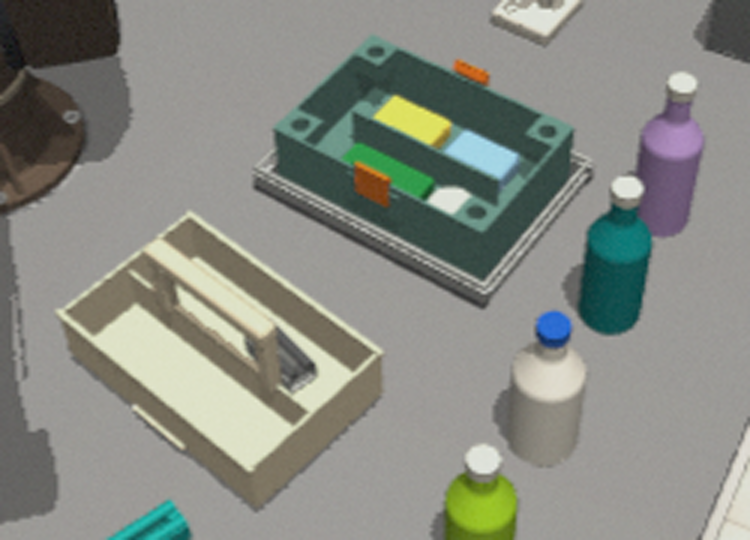

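The top view shows the caddy at about (338,252) with the grey steel clip lying in it at (325,237). The tray and frame are at (225,235), with sockets near (206,190), (254,196), (194,268) and (242,274). The teal (397,242) and pink (391,169) clips are only look-alikes; the meant clip is the grey one already in the caddy. Next I work out the poses.

```bash
cat >> h.py <<'E'
def fit(model,meas):
    model=np.asarray(model,float)[:,:2];meas=np.asarray(meas)[:,:2]
    a=model-model.mean(0);b=meas-meas.mean(0)
    th=np.arctan2((a[:,0]*b[:,1]-a[:,1]*b[:,0]).sum(),(a*b).sum())
    c,s=np.cos(th),np.sin(th);R=np.array([[c,-s],[s,c]]);T=meas.mean(0)-R@model.mean(0)
    return T,th,np.linalg.norm(meas-(model@R.T+T),axis=1)
E
python3 - <<'E'
from h import *
def f(off,sc,px): return np.array(px)/sc+np.array(off)-0.5+0.5/sc
for n,off,S in [('top0',(160,160),dict(
  sock=[(139,91),(281,109),(246,343),(101,323)],frame=[(113,61),(327,90),(283,388),(66,358)],cad=[(481,120),(653,163),(585,433),(411,388)],bar=[(561,188),(524,356)])),
  ('side0',(140,130),dict(sock=[(548,131),(477,212),(301,124),(376,51)],frame=[(592,165),(486,295),(255,177)],cad=[(381,352),(258,468),(58,312),(190,213)]))]:
    p,d,m=load(n)
    mod=dict(sock=[(118,73),(118,-73),(-118,-73),(-118,73)],frame=[(160,118),(160,-118),(-160,-118),(-160,118)],cad=[(140,90),(140,-90),(-140,-90),(-140,90)])
    z=dict(sock=.095,frame=.037,cad=.09,bar=.167)
    for k in S:
        P=onz(m,f(off,3,S[k]),z[k]);
        if k=='bar': print(P, P.mean(0),np.degrees(np.arctan2(*(P[0]-P[1])[1::-1])));continue
        T,th,r=fit(np.array(mod[k][:len(P)])/1e3,P); print(n,k,np.round(T,4),round(np.degrees(th),2),np.round(r*1e3,1))
p,d,m=load('top0');C=cloud(m,d)
for l in [(347,235),(325,237),(240,240)]: print(l,C[l[1],l[0]])
# other objects' locations & heights
for u,v in [(200,137),(249,140),(311,141),(362,141),(120,230)]: print((u,v),np.round(C[v,u],3))
E
```

```text
top0 sock [0.5026 0.1719] -8.01 [0.7 1.7 0.8 0.8]
top0 frame [0.4993 0.1716] -7.95 [5.7 5.1 6.3 6.3]
top0 cad [ 0.443  -0.1719] -14.91 [1.1 1.6 1.4 1.1]
[[ 0.5239649  -0.19202812  0.167     ]
 [ 0.36274714 -0.15402828  0.167     ]] [ 0.44335602 -0.1730282   0.167     ] -13.262826171709634
side0 sock [0.5026 0.1726] -8.08 [0.2 0.4 0.2 0.6]
side0 frame [0.5065 0.1628] -7.55 [5.6 3.8 5.9]
side0 cad [ 0.4436 -0.1704] -14.65 [3.1 3.8 2.3 1.1]
(347, 235) [ 0.48740765 -0.19302866  0.16233995]
(325, 237) [ 0.48939525 -0.14055985  0.03104961]
(240, 240) [0.47999006 0.12658904 0.03415245]
(200, 137) [0.766 0.231 0.209]
(249, 140) [0.76  0.092 0.199]
(311, 141) [ 0.758 -0.088  0.196]
(362, 141) [ 0.762 -0.239  0.179]
(120, 230) [0.507 0.478 0.107]
```

```bash
cat >> h.py <<'E'
def go(xyz,yaw,n=1):
    """print tool-frame delta to get to world TCP xyz, pointing down with yaw(deg)"""
    s=readout.get_state();R=Ro.from_euler('xyz',s['ee_rot'])
    G=Ro.from_euler('xyz',[-90,0,yaw],degrees=True)
    l=R.inv().apply(np.array(xyz)-s['eef_pos']); r=(R.inv()*G).as_rotvec(degrees=True)
    print('t',s['t'],'pos',np.round(s['eef_pos'],4),'rpy',np.round(np.degrees(s['ee_rot']),2),'F',np.round(s['force'],2),'M',np.round(s['moment'],3),'w',round(s['width'],4))
    print('lin',np.round(l,4),'rot',np.round(r,2),'rows',max(np.linalg.norm(l)/.0625,np.linalg.norm(r)/10.7))
    return l,r
E
python3 - <<'E'
from h import *
go([.443,-.172,.235],-14.8)
E
```

```text
t 0.45 pos [ 0.2732 -0.6172  0.2265] rpy [-89.99  -0.    23.88] F [0.25 0.33 0.2 ] M [ 0.02  -0.016  0.008] w 0.0878
lin [ 0.3354 -0.0085  0.3383] rot [-1.000e-02  3.868e+01 -0.000e+00] rows 7.624386976023009
```

Call:
play_rows([
  {"linear":[0.04,-0.005,0.04],"rotation":[0,5,0],"claw":0},
  {"linear":[0.08,-0.01,0.08],"rotation":[0,10,0],"claw":0},
  {"linear":[0.12,-0.01,0.12],"rotation":[0,15,0],"claw":0},
  {"linear":[0.16,-0.01,0.16],"rotation":[0,20,0],"claw":0},
  {"linear":[0.2,-0.01,0.2],"rotation":[0,25,0],"claw":0},
])

```text
t: 1.08
eef_pos: [0.3756, -0.3517, 0.2368]
ee_rot: [-1.571, -0.001, -0.023]
force: [1.1, 0.1, 0.6]
width: 0.0872
```

```bash
python3 - <<'E'
from h import *
go([.443,-.172,.235],-14.8)
E
```

```text
t 1.075 pos [ 0.3756 -0.3517  0.2368] rpy [-9.001e+01 -4.000e-02 -1.290e+00] F [1.11 0.1  0.63] M [-0.047 -0.154 -0.051] w 0.0872
lin [0.0634 0.0018 0.1812] rot [1.000e-02 1.351e+01 4.000e-02] rows 3.0714520754512336
```

Call:
play_rows([
  {"linear":[0.016,0.001,0.05],"rotation":[0,4,0],"claw":0},
  {"linear":[0.034,0.001,0.1],"rotation":[0,8,0],"claw":0},
  {"linear":[0.05,0.002,0.145],"rotation":[0,11,0],"claw":0},
  {"linear":[0.063,0.002,0.181],"rotation":[0,13.5,0],"claw":0},
  {"linear":[0.063,0.002,0.181],"rotation":[0,13.5,0],"claw":0},
])

```text
t: 1.7
eef_pos: [0.4435, -0.1703, 0.2351]
ee_rot: [-1.57, -0.002, -0.255]
force: [0.3, -0.1, -0.7]
width: 0.0877
```

```bash
python3 - <<'E'
from h import *
go([.443,-.172,.136],-14.8)
p,d,m=grab('wrist','w1'); C=cloud(m,d)
grab('side','s1')
M=(abs(C[...,2]-.167)<.012)&(np.linalg.norm(C[...,:2]-[.443,-.172],axis=2)<.12)
P=C[M];print(len(P));
mu=P.mean(0);w,V=np.linalg.eigh(np.cov(P[:,:2].T));a=V[:,1]*np.sign(V[0,1]);q=(P[:,:2]-mu[:2])@V
print(mu,np.degrees(np.arctan2(a[1],a[0])),q.min(0),q.max(0),np.median(P[:,2]))
E
```

```text
t 1.7 pos [ 0.4435 -0.1703  0.2351] rpy [-89.98  -0.09 -14.62] F [ 0.32 -0.08 -0.69] M [-0.09  -0.013 -0.044] w 0.0877
lin [-0.0002  0.0991 -0.0018] rot [-0.02  0.18  0.09] rows 1.5863494615317766
4881
[ 0.42871992 -0.16689818  0.16558991] -15.365935300194913 [-0.01211036 -0.09685913] [0.01173768 0.06747681] 0.16591948137710338
```

View pics/w1.png

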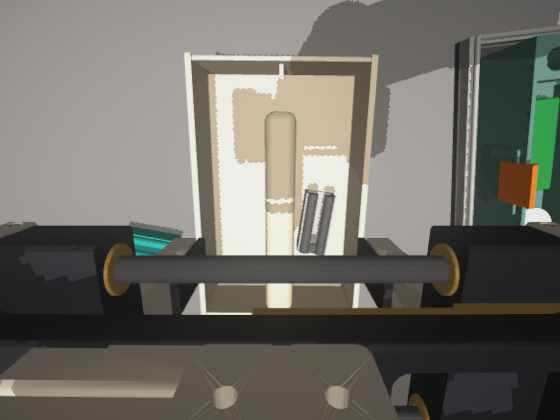

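View pics/s1.png

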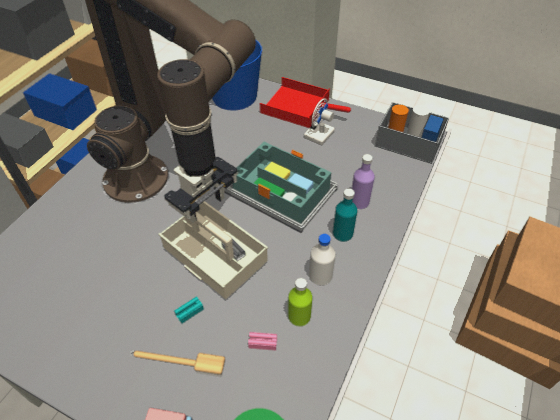

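The wrist view shows the bar (x≈280, rows 112–305) centred between the open fingers. The steel clip is at (316,222) in the caddy on the far side of the bar.

Call:
play_rows([
  {"linear":[0,0.035,0],"rotation":[0,0,0],"claw":0},
  {"linear":[0,0.07,-0.001],"rotation":[0,0.2,0],"claw":0},
  {"linear":[0,0.099,-0.001],"rotation":[0,0.2,0],"claw":0},
  {"linear":[0,0.099,-0.001],"rotation":[0,0.2,0.1],"claw":0},
  {"linear":[0,0.099,-0.001],"rotation":[0,0.2,0.1],"claw":0.3},
], newtons=45)

```text
t: 2.42
eef_pos: [0.4431, -0.1736, 0.137]
ee_rot: [-1.571, -0.0, -0.26]
force: [-0.2, 0.2, -0.3]
width: 0.0821
```

Call:
play_rows([
  {"linear":[0,0,0],"rotation":[0,0,0],"claw":1},
  {"linear":[0,0,0],"rotation":[0,0,0],"claw":1},
  {"linear":[0,0,0],"rotation":[0,0,0],"claw":1},
  {"linear":[0,0,0],"rotation":[0,0,0],"claw":1},
  {"linear":[0,0,0],"rotation":[0,0,0],"claw":1},
], newtons=45)

```text
t: 3.05
eef_pos: [0.4431, -0.1736, 0.1371]
ee_rot: [-1.571, -0.0, -0.26]
force: [0.3, 0.1, 0.1]
width: 0.0333
```

```bash
python3 - <<'E'
from h import *
go([.443,-.172,.30],-14.8)
E
```

```text
t 3.05 pos [ 0.4431 -0.1736  0.1371] rpy [-9.001e+01 -2.000e-02 -1.491e+01] F [0.28 0.09 0.12] M [-0.037 -0.013  0.005] w 0.0333
lin [-0.0005 -0.1629  0.0015] rot [ 0.01 -0.11  0.02] rows 2.606823863167656
```

Call:
play_rows([
  {"linear":[0,0,0],"rotation":[0,0,0],"claw":1},
  {"linear":[0,0,0],"rotation":[0,0,0],"claw":1},
  {"linear":[0,0,0],"rotation":[0,0,0],"claw":1},
])

```text
t: 3.42
eef_pos: [0.4431, -0.1733, 0.1369]
ee_rot: [-1.571, -0.0, -0.26]
force: [0.8, 3.2, -1.1]
width: 0.0236
```

Call:
play_rows([
  {"linear":[0,-0.01,0],"rotation":[0,0,0],"claw":1},
  {"linear":[0,-0.03,0],"rotation":[0,0,0],"claw":1},
  {"linear":[0,-0.06,0],"rotation":[0,0,0],"claw":1},
  {"linear":[0,-0.09,0],"rotation":[0,0,0],"claw":1},
  {"linear":[0,-0.1,0],"rotation":[0,0,0],"claw":1},
])

```text
t: 4.05
eef_pos: [0.4434, -0.1736, 0.2385]
ee_rot: [-1.57, -0.002, -0.261]
force: [-0.8, -0.5, -6.4]
width: 0.0239
```

```bash
python3 - <<'E'
from h import *
grab('side','s2');grab('wrist','w2')
go([.443,-.172,.32],-14.8)
E
```

```text
t 4.15 pos [ 0.4431 -0.1734  0.2373] rpy [-8.997e+01 -6.000e-02 -1.493e+01] F [-0.46 -0.49 -7.4 ] M [-0.027  0.104  0.015] w 0.0235
lin [-0.0003 -0.0827  0.0013] rot [-0.03 -0.13  0.06] rows 1.3227289090862406
```

View pics/s2.png

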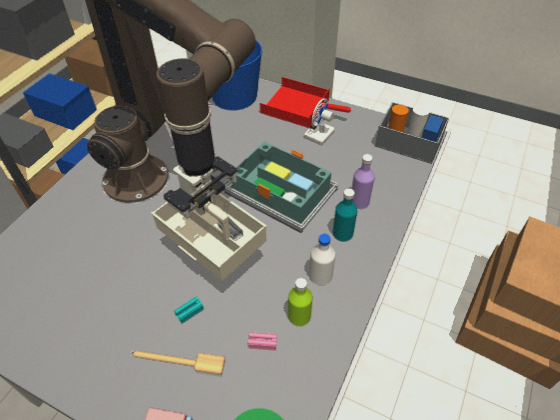

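View pics/w2.png

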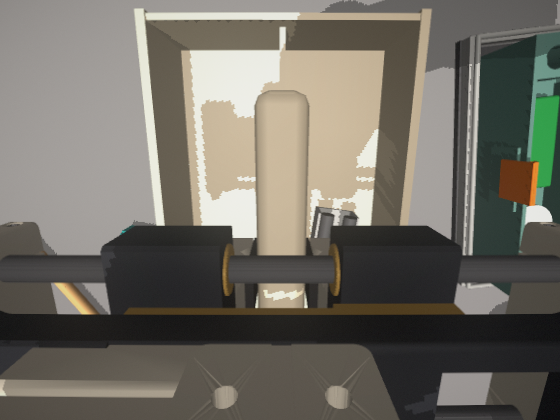

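The caddy is held about 100 mm up and the clip is still inside, at (335,220). Next I measure the caddy's pose in the hand.

```bash
cat > inhand.py <<'E'
from h import *
import sys
def inhand(f,pos,ry,rim):
    p,d,m=load(f)
    return p,d,m
p,d,m=load('w2')
cv2.imwrite('pics/w2c.png',cv2.resize(p[0:80,120:450],None,fx=2.4,fy=2.4,interpolation=cv2.INTER_CUBIC))
C=cloud(m,d)
tcp=np.array([.4431,-.1734,.2373]);R=Ro.from_euler('z',-14.93,degrees=True)
L=R.inv().apply((C-tcp).reshape(-1,3)).reshape(C.shape)
for (u,v) in [(200,16),(280,16),(360,16),(145,60),(150,120),(425,60),(415,120),(282,100),(282,150),(282,200)]:
    print(u,v,np.round(L[v,u]*1e3,1))
E
python3 inhand.py
```

```text
200 16 [-137.2  -49.6  -46.3]
280 16 [-137.4    0.3  -47. ]
360 16 [-136.9   50.   -45.2]
145 60 [-111.9  -86.2  -45.1]
150 120 [-75.1 -87.  -45.1]
425 60 [-111.9   93.2  -44.7]
415 120 [-74.9  90.4 -43.9]
282 100 [-78.8   1.1  31.6]
282 150 [-58.6   1.1  32. ]
282 200 [-36.5   1.1  30.6]
```

View pics/w2c.png

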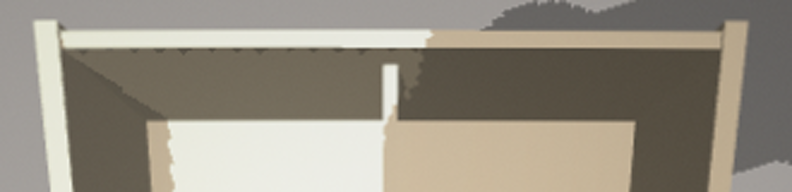

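```bash
python3 - <<'E'
from h import *
p,d,m=load('w2')
tcp=np.array([.4431,-.1734,.2373]);R=Ro.from_euler('z',-14.93,degrees=True)
P=onz(m,np.array([(34,21),(748,21),(42,90),(738,90)])/2.4+[120,0]-.3,.1913-.0005)
print(np.round(R.inv().apply(P-tcp)*1e3,1))
go([.5026,.172,.28],-8.05)
E
```

```text
[[-141.7  -90.5  -46.5]
 [-141.8   94.6  -46.5]
 [-125.5  -90.3  -46.5]
 [-125.6   93.9  -46.5]]
t 4.15 pos [ 0.4431 -0.1734  0.2373] rpy [-8.997e+01 -6.000e-02 -1.493e+01] F [-0.46 -0.49 -7.4 ] M [-0.027  0.104  0.015] w 0.0235
lin [-0.0314 -0.0425  0.3491] rot [-0.03 -6.88  0.06] rows 5.648628753365632
```

Call:
play_rows([
  {"linear":[0,-0.02,0.01],"rotation":[0,0,0],"claw":1},
  {"linear":[-0.003,-0.04,0.04],"rotation":[0,-1,0],"claw":1},
  {"linear":[-0.007,-0.048,0.08],"rotation":[0,-2,0],"claw":1},
  {"linear":[-0.011,-0.048,0.12],"rotation":[0,-3,0],"claw":1},
  {"linear":[-0.015,-0.048,0.16],"rotation":[0,-4,0],"claw":1},
])

```text
t: 4.78
eef_pos: [0.4689, -0.0138, 0.2837]
ee_rot: [-1.571, 0.001, -0.191]
force: [0.7, -0.0, -7.2]
width: 0.024
```

```bash
python3 - <<'E'
from h import *
go([.5036,.172,.28],-8.05)
E
```

```text
t 4.775 pos [ 0.4689 -0.0138  0.2837] rpy [-9.002e+01  9.000e-02 -1.092e+01] F [ 0.68 -0.04 -7.25] M [-0.082 -0.143 -0.02 ] w 0.024
lin [-0.0011  0.0037  0.189 ] rot [ 0.02 -2.87 -0.09] rows 3.025026789479788
```

Call:
play_rows([
  {"linear":[0,0,0.045],"rotation":[0,-1,0],"claw":1},
  {"linear":[0,0,0.09],"rotation":[0,-2,0],"claw":1},
  {"linear":[-0.001,0,0.135],"rotation":[0,-2.9,0],"claw":1},
  {"linear":[-0.001,0,0.175],"rotation":[0,-2.9,0],"claw":1},
  {"linear":[-0.001,0,0.189],"rotation":[0,-2.9,0],"claw":1},
])

```text
t: 5.4
eef_pos: [0.5032, 0.1737, 0.2813]
ee_rot: [-1.573, 0.004, -0.138]
force: [-1.2, -1.3, -7.0]
width: 0.0236
```

Call:
play_rows([
  {"linear":[0,0,0],"rotation":[0,0,0],"claw":1},
  {"linear":[0,0,0],"rotation":[0,0,0],"claw":1},
])

```text
t: 5.65
eef_pos: [0.5025, 0.1727, 0.2802]
ee_rot: [-1.575, 0.006, -0.139]
force: [0.1, -0.2, -6.0]
width: 0.0239
```

```bash
python3 - <<'E'
from h import *
go([.5036,.172,.28],-8.05)
p,d,m=grab('side','s3');q,_,_=grab('top','t3');grab('wrist','w3')
a=cv2.resize(p[100:260,190:370],None,fx=3,fy=3,interpolation=cv2.INTER_CUBIC)
cv2.imwrite('pics/s3c.png',a);cv2.imwrite('pics/t3c.png',cv2.resize(q[150:320,150:340],None,fx=3,fy=3,interpolation=cv2.INTER_CUBIC))
E
```

```text
t 5.65 pos [0.5025 0.1727 0.2802] rpy [-90.23   0.36  -7.96] F [ 0.09 -0.23 -6.02] M [-0.12  -0.042 -0.01 ] w 0.0239
lin [ 0.0012  0.0002 -0.0006] rot [ 0.23  0.09 -0.35] rows 0.04033334033904198
```

View pics/s3c.png

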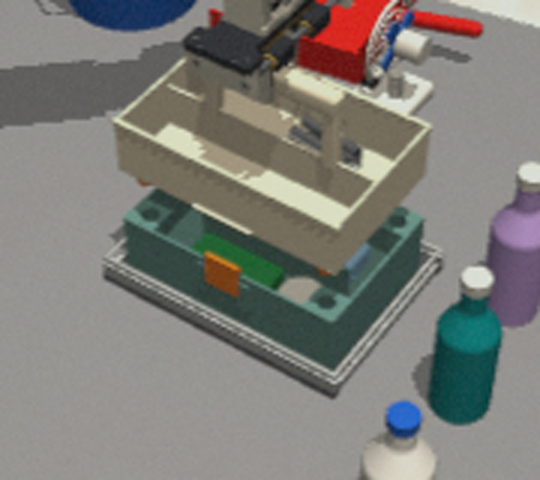

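View pics/t3c.png

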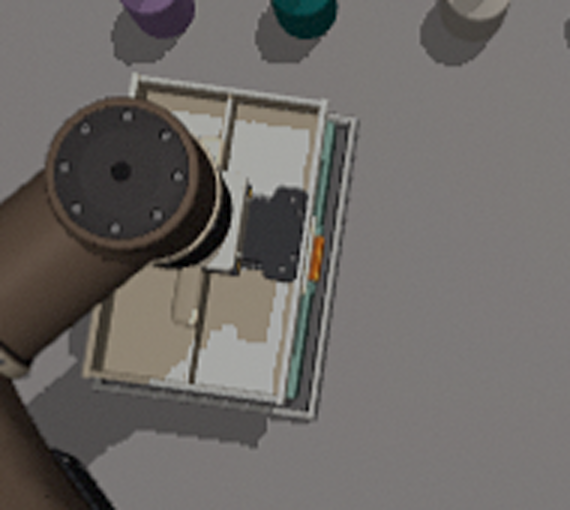

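View pics/w3.png

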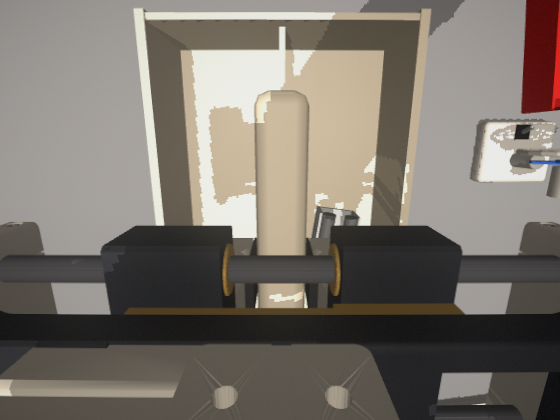

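The side view shows the caddy hovering level over the tray with the clip inside; the socket openings show at the tray corners. Comparing both cameras gives the caddy's centre against the tray's.

```bash
python3 - <<'E'
from h import *
def f(off,sc,px): return np.array(px)/sc+np.array(off)-0.5+0.5/sc
z=.2333;mod=np.array([(140,90),(140,-90),(-140,-90),(-140,90)])/1e3
for n,off,S,i in [('s3',(190,100),[(430,126),(345,235),(115,120)],[0,1,2]),('t3',(150,150),[(131,75),(326,101),(288,404),(85,377)],[0,1,2,3])]:
    p,d,m=load(n);T,th,r=fit(mod[i],onz(m,f(off,3,S),z));print(n,np.round(T,4),np.degrees(th),r*1e3)
p,d,m=load('s3')
# sockets from s3 crop
P=onz(m,f((190,100),3,[(400,219),(325,301),(151,214)]),.095);T,th,r=fit(np.array([(118,73),(118,-73),(-118,-73)])/1e3,P);print(np.round(T,4),np.degrees(th),r*1e3)
go([.5036,.172,.28],-8.05)
E
```

```text
s3 [0.5042 0.1711] -8.276552877242576 [4.42923265 8.6417645  4.59272829]
t3 [0.5003 0.1712] -7.268907475954487 [2.5023375  1.28506202 3.9643847  2.76346532]
[0.5021 0.1738] -7.917041600746969 [2.61003262 2.39333517 0.93954902]
t 5.8 pos [0.5031 0.1727 0.2813] rpy [-90.14   0.25  -7.99] F [-0.81 -0.31 -5.45] M [-0.137 -0.021 -0.007] w 0.0238
lin [ 0.0006  0.0013 -0.0006] rot [ 0.14  0.06 -0.25] rows 0.02748986773465487
```

Call:
play_rows([
  {"linear":[0.0006,0.01,-0.0006],"rotation":[0,0,-0.2],"claw":1},
  {"linear":[0.0006,0.025,-0.0006],"rotation":[0,0,-0.2],"claw":1},
  {"linear":[0.0006,0.037,-0.0006],"rotation":[0,0,-0.2],"claw":1},
  {"linear":[0.0006,0.042,-0.0006],"rotation":[0,0,-0.2],"claw":1},
  {"linear":[0.0006,0.042,-0.0006],"rotation":[0,0,-0.2],"claw":1},
])

```text
t: 6.42
eef_pos: [0.5033, 0.1719, 0.2388]
ee_rot: [-1.574, 0.002, -0.139]
force: [0.6, 0.5, -6.1]
width: 0.0236
```

```bash
python3 - <<'E'
from h import *
go([.5036,.172,.225],-8.05)
p,d,m=grab('side','s4')
go([.5036,.172,.225],-8.05)
cv2.imwrite('pics/s4c.png',cv2.resize(p[110:250,200:360],None,fx=4,fy=4,interpolation=cv2.INTER_CUBIC))
E
```

```text
t 6.425 pos [0.5033 0.1719 0.2388] rpy [-9.019e+01  9.000e-02 -7.980e+00] F [ 0.56  0.52 -6.11] M [-0.068 -0.023  0.039] w 0.0236
lin [0.0003 0.0138 0.0002] rot [ 0.19  0.07 -0.09] rows 0.2210617841634296
t 6.475 pos [0.5035 0.172  0.2393] rpy [-9.015e+01  5.000e-02 -7.980e+00] F [ 0.12 -0.31 -6.42] M [-0.098 -0.007 -0.014] w 0.0236
lin [0.0001 0.0143 0.    ] rot [ 0.15  0.07 -0.05] rows 0.22903940669212827
```

View pics/s4c.png

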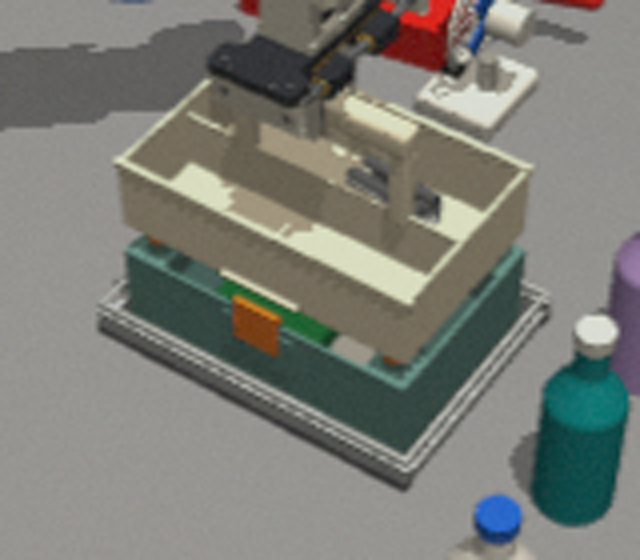

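Call:
play_rows([
  {"linear":[0,0.002,0],"rotation":[0,0,0],"claw":1},
  {"linear":[0,0.004,0],"rotation":[0,0,0],"claw":1},
  {"linear":[0,0.006,0],"rotation":[0,0,0],"claw":1},
  {"linear":[0,0.008,0],"rotation":[0,0,0],"claw":1},
  {"linear":[0,0.008,0],"rotation":[0,0,0],"claw":1},
])

```text
t: 7.1
eef_pos: [0.5034, 0.172, 0.2311]
ee_rot: [-1.574, 0.001, -0.139]
force: [0.3, -0.6, -6.3]
width: 0.0236
```

```bash
python3 - <<'E'
from h import *
go([.5036,.172,.225],-8.05)
E
```

```text
t 7.1 pos [0.5034 0.172  0.2311] rpy [-9.016e+01  6.000e-02 -7.980e+00] F [ 0.33 -0.64 -6.27] M [-0.068  0.008 -0.053] w 0.0236
lin [0.0002 0.0061 0.0001] rot [ 0.17  0.07 -0.06] rows 0.09818238434596618
```

Call:
play_rows([
  {"linear":[0,0.001,0],"rotation":[0,0,0],"claw":1},
  {"linear":[0,0.002,0],"rotation":[0,0,0],"claw":1},
  {"linear":[0,0.003,0],"rotation":[0,0,0],"claw":1},
  {"linear":[0,0.003,0],"rotation":[0,0,0],"claw":1},
])

```text
t: 7.6
eef_pos: [0.5034, 0.1719, 0.228]
ee_rot: [-1.574, 0.001, -0.139]
force: [0.7, -0.5, -5.8]
width: 0.0239
```

```bash
python3 - <<'E'
from h import *
go([.5036,.172,.225],-8.05)
E
```

```text
t 7.6 pos [0.5034 0.1719 0.228 ] rpy [-9.018e+01  7.000e-02 -7.980e+00] F [ 0.66 -0.51 -5.75] M [-0.022  0.023  0.022] w 0.0239
lin [0.0002 0.003  0.0001] rot [ 0.18  0.07 -0.07] rows 0.04842119967050034
```

Call:
play_rows([
  {"linear":[0,0.001,0],"rotation":[0,0,0],"claw":1},
  {"linear":[0,0.002,0],"rotation":[0,0,0],"claw":1},
  {"linear":[0,0.003,0],"rotation":[0,0,0],"claw":1},
  {"linear":[0,0.003,0],"rotation":[0,0,0],"claw":1},
])

```text
t: 8.1
eef_pos: [0.5033, 0.1719, 0.2249]
ee_rot: [-1.574, 0.001, -0.139]
force: [-0.2, -0.1, -7.3]
width: 0.0237
```

```bash
python3 - <<'E'
from h import *
go([.5036,.172,.222],-8.05)
E
```

```text
t 8.1 pos [0.5033 0.1719 0.2249] rpy [-9.018e+01  8.000e-02 -7.980e+00] F [-0.17 -0.14 -7.28] M [ 0.048 -0.025 -0.05 ] w 0.0237
lin [0.0003 0.0029 0.0001] rot [ 0.18  0.07 -0.08] rows 0.046828898484888866
```

Call:
play_rows([
  {"linear":[0,0.001,0],"rotation":[0,0,0],"claw":1},
  {"linear":[0,0.002,0],"rotation":[0,0,0],"claw":1},
  {"linear":[0,0.002,0],"rotation":[0,0,0],"claw":1},
])

```text
t: 8.48
eef_pos: [0.5034, 0.172, 0.2229]
ee_rot: [-1.574, 0.001, -0.139]
force: [-0.3, 2.0, -5.4]
width: 0.0237
```

```bash
python3 - <<'E'
from h import *
go([.5036,.172,.222],-8.05)
p,d,m=grab('side','s5')
cv2.imwrite('pics/s5c.png',cv2.resize(p[110:250,200:360],None,fx=4,fy=4,interpolation=cv2.INTER_CUBIC))
E
```

```text
t 8.475 pos [0.5034 0.172  0.2229] rpy [-9.017e+01  7.000e-02 -7.980e+00] F [-0.25  1.96 -5.39] M [ 0.197  0.032 -0.004] w 0.0237
lin [0.0002 0.0009 0.0001] rot [ 0.17  0.07 -0.07] rows 0.01813518319316226
```

View pics/s5c.png

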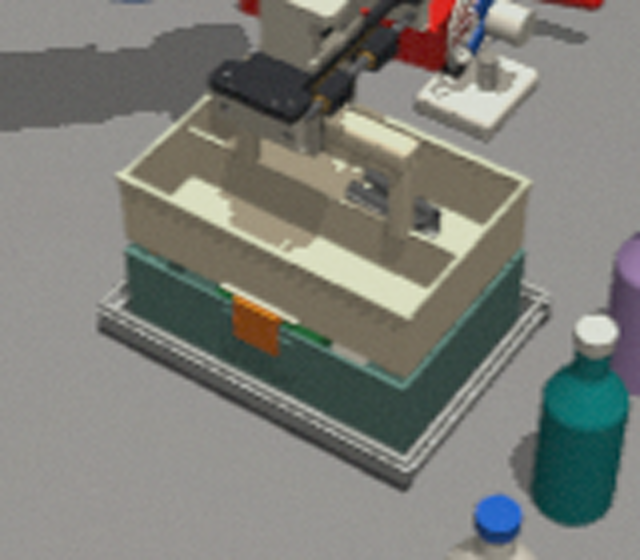

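The lugs are in and the ridge is just meeting the clips (near clip at (256,325) in the crop). I press in 1 mm steps.

Call:
play_rows([
  {"linear":[0,0.001,0.0005],"rotation":[0,0,0],"claw":1},
  {"linear":[0,0.002,0.0005],"rotation":[0,0,0],"claw":1},
  {"linear":[0,0.002,0.0005],"rotation":[0,0,0],"claw":1},
])

```text
t: 8.9
eef_pos: [0.5037, 0.1726, 0.2214]
ee_rot: [-1.573, 0.001, -0.139]
force: [-0.5, 0.5, -1.4]
width: 0.0239
```

```bash
python3 - <<'E'
from h import *
go([.5036,.172,.212],-8.05)
E
```

```text
t 8.9 pos [0.5037 0.1726 0.2214] rpy [-9.015e+01  3.000e-02 -7.970e+00] F [-0.52  0.48 -1.41] M [0.058 0.143 0.01 ] w 0.0239
lin [-0.0001  0.0094 -0.0006] rot [ 0.15  0.08 -0.03] rows 0.1504393217485085
```

Call:
play_rows([
  {"linear":[0,0.001,0],"rotation":[0,0,0],"claw":1},
  {"linear":[0,0.0015,0],"rotation":[0,0,0],"claw":1},
  {"linear":[0,0.002,0],"rotation":[0,0,0],"claw":1},
])

```text
t: 9.28
eef_pos: [0.5041, 0.1727, 0.2198]
ee_rot: [-1.573, -0.0, -0.139]
force: [-0.2, 1.0, 2.2]
width: 0.0239
```

Call:
play_rows([
  {"linear":[0,0.001,0],"rotation":[0,0,0],"claw":1},
  {"linear":[0,0.0015,0],"rotation":[0,0,0],"claw":1},
  {"linear":[0,0.002,0],"rotation":[0,0,0],"claw":1},
])

```text
t: 9.65
eef_pos: [0.5044, 0.1728, 0.2182]
ee_rot: [-1.573, -0.001, -0.139]
force: [-0.8, 0.0, 4.6]
width: 0.0236
```

```bash
python3 - <<'E'
from h import *
go([.5036,.172,.212],-8.05)
E
```

```text
t 9.65 pos [0.5044 0.1728 0.2182] rpy [-9.01e+01 -6.00e-02 -7.95e+00] F [-0.84  0.01  4.58] M [-0.028  0.441  0.044] w 0.0236
lin [-0.0006  0.0062 -0.0009] rot [0.1  0.1  0.06] rows 0.10090774825094921
```

Call:
play_rows([
  {"linear":[0,0.001,0],"rotation":[0,0,0],"claw":1},
  {"linear":[0,0.0015,0],"rotation":[0,0,0],"claw":1},
  {"linear":[0,0.002,0],"rotation":[0,0,0],"claw":1},
])

```text
t: 10.02
eef_pos: [0.5043, 0.1731, 0.2159]
ee_rot: [-1.572, -0.001, -0.139]
force: [0.0, 1.3, 0.6]
width: 0.0234
```

```bash
python3 - <<'E'
from h import *
go([.5036,.172,.212],-8.05)
p,d,m=grab('side','s6')
cv2.imwrite('pics/s6c.png',cv2.resize(p[110:250,200:360],None,fx=4,fy=4,interpolation=cv2.INTER_CUBIC))
p,d,m=grab('wrist','w6')
E
```

```text
t 10.025 pos [0.5043 0.1731 0.2159] rpy [-9.006e+01 -5.000e-02 -7.960e+00] F [0.01 1.28 0.64] M [0.566 0.098 0.019] w 0.0234
lin [-0.0006  0.0039 -0.0012] rot [0.06 0.09 0.05] rows 0.06646298469928635
```

View pics/s6c.png

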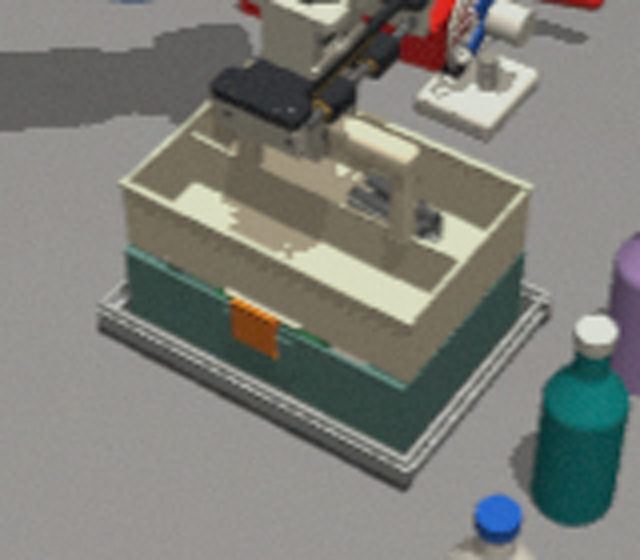

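View pics/w6.png

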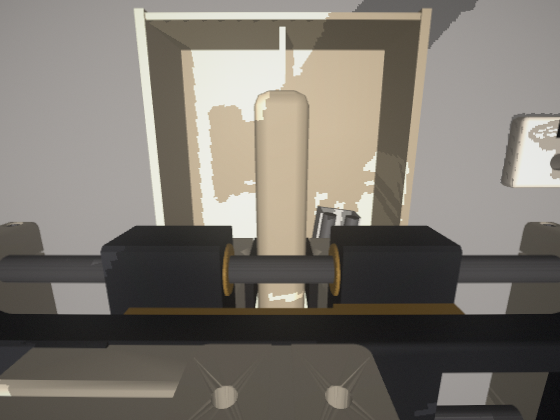

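The caddy is going down evenly and not slipping in the hand. The force and moment suggest one side clip has just passed and the other still holds, so I keep pressing.

Call:
play_rows([
  {"linear":[0,0.001,0],"rotation":[0,0,0],"claw":1},
  {"linear":[0,0.0015,0],"rotation":[0,0,0],"claw":1},
  {"linear":[0,0.002,0],"rotation":[0,0,0],"claw":1},
])

```text
t: 10.5
eef_pos: [0.5037, 0.1727, 0.2128]
ee_rot: [-1.573, 0.001, -0.139]
force: [1.5, 3.0, -6.9]
width: 0.0237
```

Call:
play_rows([
  {"linear":[0,0.001,0],"rotation":[0,0,0],"claw":1},
  {"linear":[0,0.0015,0],"rotation":[0,0,0],"claw":1},
])

```text
t: 10.75
eef_pos: [0.5037, 0.1726, 0.2114]
ee_rot: [-1.574, 0.001, -0.139]
force: [-0.5, 0.5, -1.8]
width: 0.0236
```

```bash
python3 - <<'E'
from h import *
go([.5036,.172,.212],-8.05)
E
```

```text
t 10.75 pos [0.5037 0.1726 0.2114] rpy [-9.016e+01  4.000e-02 -7.970e+00] F [-0.47  0.51 -1.82] M [ 0.177 -0.002  0.039] w 0.0236
lin [-0.0001 -0.0006 -0.0006] rot [ 0.16  0.08 -0.04] rows 0.01755687770989377
```

Call:
play_rows([
  {"linear":[0,0.001,0],"rotation":[0,0,0],"claw":1},
  {"linear":[0,0.0015,0],"rotation":[0,0,0],"claw":1},
  {"linear":[0,0.0015,0],"rotation":[0,0,0],"claw":1},
])

```text
t: 11.12
eef_pos: [0.5044, 0.1726, 0.2113]
ee_rot: [-1.573, -0.001, -0.139]
force: [-1.7, -1.2, 4.8]
width: 0.024
```

```bash
python3 - <<'E'
from h import *
go([.5036,.172,.212],-8.05)
p,d,m=grab('side','s7')
cv2.imwrite('pics/s7c.png',cv2.resize(p[110:250,200:360],None,fx=4,fy=4,interpolation=cv2.INTER_CUBIC))
E
```

```text
t 11.125 pos [0.5044 0.1726 0.2113] rpy [-9.012e+01 -6.000e-02 -7.950e+00] F [-1.66 -1.24  4.75] M [-0.121  0.837  0.016] w 0.024
lin [-0.0007 -0.0007 -0.0007] rot [0.12 0.1  0.06] rows 0.019162299254832794
```

View pics/s7c.png

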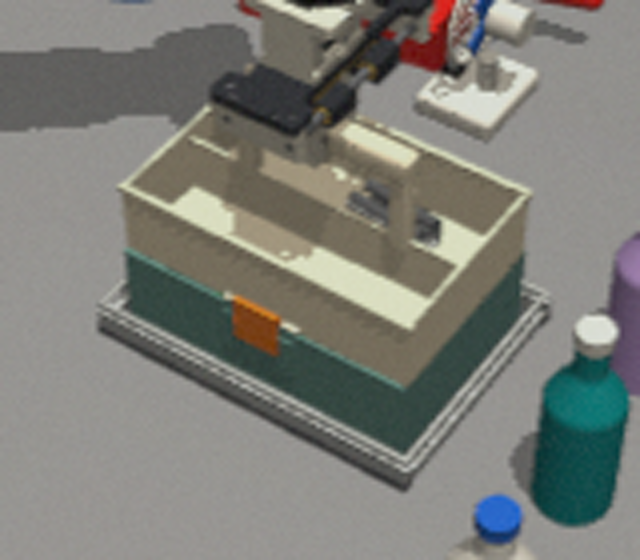

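The caddy floor sits on the tray rim and the near orange clip (256,325) is over the ridge. It has reached a hard stop, with 12 N more than its weight pressing down. I ease off and release.

Call:
play_rows([
  {"linear":[0,0,0],"rotation":[0,0,0],"claw":1},
  {"linear":[0,0,0],"rotation":[0,0,0],"claw":0.5},
  {"linear":[0,0,0],"rotation":[0,0,0],"claw":0.3},
  {"linear":[0,0,0],"rotation":[0,0,0],"claw":0.2},
  {"linear":[0,0,0],"rotation":[0,0,0],"claw":0.2},
])

```text
t: 11.8
eef_pos: [0.5044, 0.1726, 0.2113]
ee_rot: [-1.573, -0.001, -0.139]
force: [0.4, 0.7, 0.5]
width: 0.058
```

Call:
play_rows([
  {"linear":[0,0,0],"rotation":[0,0,0],"claw":0.2},
  {"linear":[0,0,0],"rotation":[0,0,0],"claw":0.2},
])

```text
t: 12.05
eef_pos: [0.5044, 0.1726, 0.2113]
ee_rot: [-1.573, -0.001, -0.139]
force: [0.3, 0.9, -0.1]
width: 0.0694
```

Call:
play_rows([
  {"linear":[0,-0.01,0],"rotation":[0,0,0],"claw":0.2},
  {"linear":[0,-0.03,0],"rotation":[0,0,0],"claw":0.2},
  {"linear":[0,-0.06,0],"rotation":[0,0,0],"claw":0.2},
  {"linear":[0,-0.1,0],"rotation":[0,0,0],"claw":0.2},
  {"linear":[0,-0.13,0],"rotation":[0,0,0],"claw":0.2},
])

```text
t: 12.68
eef_pos: [0.5046, 0.1729, 0.3439]
ee_rot: [-1.572, -0.003, -0.139]
force: [0.5, 0.6, -0.7]
width: 0.07
```

```bash
python3 - <<'E'
from h import *
go([.45,-.05,.34],-8.05)
E
```

```text
t 12.675 pos [0.5046 0.1729 0.3439] rpy [-90.06  -0.17  -7.94] F [ 0.47  0.56 -0.74] M [ 0.078 -0.057  0.009] w 0.07
lin [-0.0233  0.0041 -0.2283] rot [0.06 0.11 0.17] rows 3.672958491711676
```

Next I move aside to clear the view for a final check.

Call:
play_rows([
  {"linear":[-0.005,0,-0.04],"rotation":[0,0,0],"claw":0.2},
  {"linear":[-0.01,0,-0.09],"rotation":[0,0,0],"claw":0.2},
  {"linear":[-0.015,0,-0.14],"rotation":[0,0,0],"claw":0.2},
  {"linear":[-0.02,0,-0.19],"rotation":[0,0,0],"claw":0.2},
  {"linear":[-0.023,0,-0.24],"rotation":[0,0,0],"claw":0.2},
])

```text
t: 13.3
eef_pos: [0.448, -0.063, 0.3452]
ee_rot: [-1.571, -0.004, -0.138]
force: [0.8, 0.4, 0.0]
width: 0.07
```

Call:
play_rows([
  {"linear":[0,0,-0.06],"rotation":[0,0,0],"claw":0.2},
  {"linear":[0,0,-0.1],"rotation":[0,0,0],"claw":0.2},
  {"linear":[0,0,-0.1],"rotation":[0,0,0],"claw":0.2},
])

```text
t: 13.68
eef_pos: [0.4336, -0.1643, 0.346]
ee_rot: [-1.572, -0.005, -0.142]
force: [0.4, 0.0, 0.1]
width: 0.0703
```

```bash
python3 - <<'E'
from h import *
p,d,m=grab('side','s8');q,dt,mt=grab('top','t8')
cv2.imwrite('pics/s8c.png',cv2.resize(p[110:250,200:360],None,fx=4,fy=4,interpolation=cv2.INTER_CUBIC))
cv2.imwrite('pics/t8c.png',cv2.resize(q[150:320,150:340],None,fx=3,fy=3,interpolation=cv2.INTER_CUBIC))
C=cloud(mt,dt);R=Ro.from_euler('z',-8,degrees=True);L=R.inv().apply((C-[.5026,.172,0]).reshape(-1,3))
mk=(L[:,2]>.155)&(L[:,2]<.18)&(abs(L[:,0])<.15)&(abs(L[:,1])<.1)&((abs(L[:,0])>.133)|(abs(L[:,1])>.083))
A=np.c_[L[mk,:2],np.ones(mk.sum())];c=np.linalg.lstsq(A,L[mk,2],rcond=None)[0];print('rim z plane',mk.sum(),c, 'expect .165')
mb=(L[:,2]>.225)&(L[:,2]<.26)&(abs(L[:,0])<.1)&(abs(L[:,1])<.1);print('bar top',np.median(L[mb],axis=0),mb.sum(),'expect .242')
E
```

```text
rim z plane 551 [-0.00302214 -0.00352027  0.16526287] expect .165
bar top [-7.47106938e-04 -2.23444905e-04  2.41300623e-01] 541 expect .242
```

View pics/s8c.png

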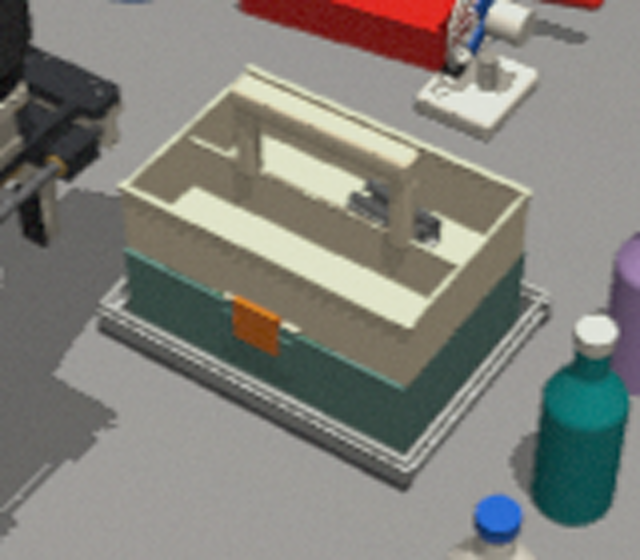

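View pics/t8c.png

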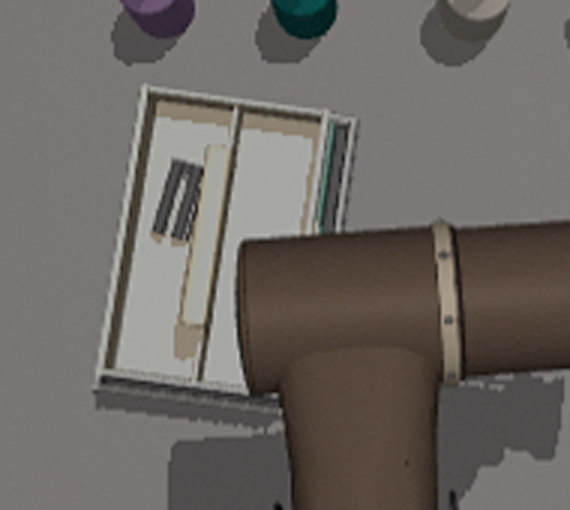

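The caddy is home and level: its rim is at 165.3 mm (165 expected) and tilted about 0.3°. The bar is centred on the tray, and the steel clip lies inside, at (178,200) in the top crop. The arm is clear of everything.

```bash
python3 -c "
from station import job
print(job.job_done())"
```

```text
the job is handed in; nothing more can be done
None
```

I lifted the caddy by its handle and set its lugs into the tray's sockets. I then pressed it down in steps of about 2 mm until both clips snapped over it. Handle force peaked at about 12 N above the caddy's weight, well under the 60 N limit. After that I let go, backed the arm away and handed the job in at about 14 s. It gave no verdict.

- **Seated and level:** in the last pictures the wall tops measured 165.3 mm against 165 expected, tilted about 0.3°. The top of the handle bar measured 241.3 mm against 242 expected.
- **Position and angle:** the handle bar lies within 1 mm of the tray centre I measured and within about 5 mm of the frame centre. The caddy was set down parallel to the tray at −8°; I did not re-measure the angle after release.
- **Clips:** the near orange clip is visibly over the ridge. The far clip can't be seen in the pictures, so I judge it by the force trace and the level seat.
- **Contents and surroundings:** the steel clip is still inside the caddy. The arm never went near the bottles, fan or brush, but I did not re-measure their positions.
- **Disagreements:** my first frame-corner fits were off by 4–6 mm, and the hover estimates from the two cameras differed by about 4 mm. I relied on the socket positions instead, and the lugs went in without any resistance.

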